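Dial the espresso grinder finer, click by click

ROBOT

A 6-joint arm with a two-finger parallel gripper is mounted at the origin on the work surface. World frame = base frame: x ahead of the robot, y to its left, z up, the work surface at z = 0. Lengths are in m, angles in rad, forces in N, time in s.
With the tool pointing down it reaches from about 0.4 to 0.825 m from the base axis. Payload 7 kg.
Tool frame: the origin (TCP) lies midway between the tips of the shut fingers; the grasp point (between the pads) lies 19 mm behind it; z points along the fingers, y is the line along which they close (so a half turn about z gives the same grasp; the last joint's range is limited). The gripper opens to 88 mm and grips with 3 to 60 N. Pads are 19 mm wide; open, the fingers measure 130 mm over their backs; the gripper's body (78 mm by 193 mm) begins 47 mm behind the grasp point.
Start: joints at [-1.023, 0.359, 0.012, 0, -1.224, -0.288], TCP at [0.173, -0.652, 0.206] pointing down, gripper open.
Joint ranges: [-3.07, 3.07], [-1.43, 2.12], [-1.02, 1.25], [-3.03, 1.67], [-3.05, -0], [-3.03, 3.03]. Speed limits (rad/s): [2.39, 2.39, 3.01, 3.14, 3.14, 3.14].

INTERFACE

Orientations are given as [roll, pitch, yaw] about the fixed x, y, z axes, in that order (R = Rz(yaw) Ry(pitch) Rx(roll)).
In Python, from station import telemetry, eyes, ticket, recognise, trace gives the robot as it stands. The module is installed in compiled form; this text tells all that it offers.
- The arm moves only by the tool servo_tool, never from a script. Its argument "series" is a list that holds one entry, the list of rows, each a list of 4 numbers: the shift along the tool's x, y, z in mm, then the turn about the tool's z in rad. In form: [[[x, y, z, roll], ...]]. A call has exactly 10 rows; each row shifts and turns the commanded pose from where the row before left it, along the tool's axes as they then stand; what a row does not reach is not made up. A row lasts 1/12 s, in which the tool goes at most 41.7 mm and 7.16 degrees, less where a joint would pass 70% of its speed; a pose out of reach is approached as far as the arm can. A call is refused whole if a number of a shift passes 41.7 or a number of a turn 0.125, either way. A call with a gripper value outside its range is refused whole. "claw" is the gripper's target within -1 to 1 (shut at 1, half-way at 0, fully open at -1), set as the call begins (left out, the last holds). The fingers move at their own pace and stop on an object; "grip_force" is the grip in N (left out, the last holds). Time passes only in rows, so rows that do not move let the fingers close, or fill a call up. It gives the time, the measured TCP pose, the force, the opening and the grip force at its end, in the units of the state.
- telemetry.get_state(): the state, without advancing time (a new reading comes with each control period).
- eyes.grab_frame(name): name is "scene" or "top" or "wrist"; returns the picture (420x560x3 uint8, red, green, blue); there is no depth.
- eyes.calibration(name): a dict with "mtx" (3x3 intrinsics, pixels), "rvec" (rotation vector, rad) and "tvec" (3), from world to camera coordinates, as OpenCV has them. Camera axes: x right, y down, z forward; pixel columns grow to the right and rows downward; lengths in m; the calibration is good to about 2 mm. A picture is of the moment at which its call begins: read the wrist's pose just before it. calibration takes no time and is no camera call; for the wrist camera it gives the pose at the moment of the call.
- ticket.job_done(): hands the job in; it is judged then, once.
Trained networks look in the newest picture that a camera, given by its name, has taken for a name from the list of things; names that differ only in an ending like _2 or _b are one class to them, and where a whole thing is asked for, a point or a joint stands for the part that bears it (a point fixed in the world has none). Each returns a list of dicts, best first, with "conf" (0 to 1); they miss things now and then, are a little off and sometimes report something else, mostly with a low value. They report only what shows in the picture. A call takes as long as a camera call.
- recognise(camera, name): "position" ([x, y, z] in m, in world coordinates, good to about 4 mm: the middle of the surface that is visible of it).
- trace(camera, name): "mask" (420x560 bool, what is visible of it).
The state is a dict: "t": time; "q": joint angles; "qd": joint speeds; "joint_efforts": joint torques, N m; "eef_pos": TCP position; "ee_rot": TCP orientation; "force": force on the tool from outside, world axes, zero at the start; "moment": the same for the moment, N m; "width": finger opening in m; "gripper_force": force on a finger pad.
Only numpy, scipy, OpenCV 4.12 (cv2) and the standard library are available. Lean on these libraries where they do the work, as an engineer would, in place of code of your own. Each camera call takes 0.05 s, during which the arm holds its last target. There are 200 camera calls.

TASK

The last espresso ran too fast, so set the grinder finer: with a fingertip, flick the lobed edge of its black grind wheel clockwise (seen from above), one click per flick with the finger clear of the wheel between flicks, until its white lobe has clicked in at the orange pointer, never running past it. Only touch the wheel: do not lift, tip or shove the grinder, and leave the cups and the other loose things standing where they are.

Things in the scene. Friction and masses are not known exactly. Their poses are not given: they have to be found in the camera images.
- grinder: Green espresso grinder, loose, about 5.5 kg: black base plate 215 (x) by 130 mm (y), green column at its back, round 98 mm head in front, walnut lid (58 mm wide, top 276 mm up) over the wheel's middle. Origin: centre of its underside; x runs from its front to its back, z up; the front faces the robot within 0.4 rad. A sideways push of 12 N at the wheel may tip it.
- wheel_center (a point): On the grind wheel's upright axis at its top face, 248 mm up, 35 mm in front of the grinder's origin; axes as the grinder's. Flat black wheel 18 mm thick, 1 mm above the deck: round body of radius 42.5 mm with ten lobes, one every 36 degrees, each an upright cylinder of radius 6.5 mm centred 45.5 mm from the axis (gaps of 15 mm). At rest one lobe points to the grinder's front.
- grind_wheel (a joint): Turn of the wheel in rad; grows clockwise seen from above (finer). 0: white lobe clicked in at the pointer. A sprung ball gives a click every 0.6283 rad (36 degrees); let go, the wheel snaps to the nearest multiple. Passing a click takes 2 to 3 N at the lobes. Starts two, three or four clicks short (about -1.257, -1.885, -2.513). Stops at -3.36 and 1.48.
- white_lobe (a point): Outer tip of the one white lobe (the other nine are black) at the wheel's top face, 52 mm from the axis; a white line runs inward from it. Turns with the wheel.
- pointer_tip (a point): Tip of the fixed orange pointer (36 mm long, 14 mm high) on the black deck just behind the wheel; 55.5 mm from the wheel's axis towards the grinder's back.
- dosing_cup: steel dosing cup, 58 mm wide, 70 mm tall, standing on the grinder's base plate under the outlet; origin at its underside
- glass_cup_a: clear glass cappuccino cup, 86 mm wide, 68 mm tall, one handle; origin at its underside
- glass_cup_b: the second clear glass cappuccino cup, the same
- knock_tube: stainless knock tube, 108 mm wide, 150 mm tall, rubber bar across; origin at its underside
- stirrer_cup: bamboo cup of stirrers, 68 mm wide, 180 mm tall with the stirrers; origin at its underside
- tamper: tamper standing on its 58 mm steel foot, 86 mm tall; origin at its underside
- milk_jug: steel milk jug, 84 mm wide and handle, 100 mm tall; origin at its underside

How it is judged:
On the way:
1. the wheel rests in the last click before the pointer, with the finger off it (value of joint grind_wheel between -0.778 and -0.478 rad and velocity of joint grind_wheel between -0.3 and 0.3 rad/s and contact force between the fingers and grinder below 0.1 N), for 0.2 s.
At the end, for the whole second after the job is handed in: The wheel rests in the click where the white lobe stands at the orange pointer (joint within 0.15 rad of 0, not turning); the grinder stands upright within 12 mm of where it stood, and every other listed thing within 25 mm of where it stood (value of joint grind_wheel between -0.15 and 0.15 rad and velocity of joint grind_wheel between -0.3 and 0.3 rad/s and distance of grinder from where it was at the start of the episode below 0.012 m and angle between grinder's own z axis and vertical below 0.03 rad and distance of each of dosing_cup, glass_cup_a, glass_cup_b, knock_tube, stirrer_cup, tamper, milk_jug from where it was at the start of the episode below 0.025 m); the robot touches nothing.
It fails at once if the wheel runs more than half a click past the pointer (value of joint grind_wheel above 0.314 rad).
It fails at once if the grinder is lifted, tipped or shoved (distance of grinder from where it was at the start of the episode above 0.012 m or angle between grinder's own z axis and vertical above 0.06 rad).
It fails at once if a cup, the jug, the knock tube, the tamper or the stirrers are pushed, lifted or carried (distance of any of dosing_cup, glass_cup_a, glass_cup_b, knock_tube, stirrer_cup, tamper, milk_jug from where it was at the start of the episode above 0.025 m).
It also fails if it takes over 48 s, if anything falls off the work surface, if the arm or the gripper's body presses on something with over 40 N, if the wrist force passes 120 N, or if a joint passes its speed limit or range.

## Working session

There is one attempt and no reset: what is moved stays moved. The work goes in short steps, Python scripts to look and compute and a tool call to move; the robot and the scene stay as the last step left them, time stands still between calls to the robot, and variables do not carry over. Pictures are saved under pics/ and viewed, at most 10 in all, crops included, and the job is handed in when it is done.

Besides the shell and the picture viewer there is one more tool, called after ">>>" as name(argument=value, ...), one argument or row to a line, values as JSON. servo_tool: Moves the arm, as the interface text tells. Its arguments: {"type":"object","properties":{"series":{"type":"array"},"claw":{"type":"number"},"grip_force":{"type":"number"}},"required":["series"]}

```bash
mkdir -p pics; cat > h.py <<'E'
from station import telemetry, eyes, ticket, recognise, trace
import numpy as np, cv2
def ray(cam,px,z):
    c=eyes.calibration(cam);R,_=cv2.Rodrigues(np.array(c['rvec'],float));t=np.array(c['tvec'],float).ravel()
    K=np.array(c['mtx']);o=-R.T@t;d=R.T@np.linalg.inv(K)@np.array([px[0],px[1],1.])
    return o+d*(z-o[2])/d[2]
def proj(cam,P):
    c=eyes.calibration(cam)
    return cv2.projectPoints(np.array(P,float).reshape(-1,3),np.array(c['rvec'],float),np.array(c['tvec'],float),np.array(c['mtx'],float),None)[0].reshape(-1,2)
def save(cam,name):
    im=eyes.grab_frame(cam);cv2.imwrite('pics/'+name,im[:,:,::-1]);return im
E
python3 - <<'E'
from h import *
s=telemetry.get_state();print(s['t'],s['eef_pos'],s['ee_rot'],s['width'])
a=save('top','top.png');b=save('scene','scene.png')
for c in('top','scene'):
  for n in('grinder','wheel_center','white_lobe','pointer_tip','dosing_cup','glass_cup_a','knock_tube','stirrer_cup','tamper','milk_jug'):
    print(c,n,[(np.round(r['position'],3).tolist(),round(r['conf'],2)) for r in recognise(c,n)[:3]])
E
```

```text
0.0 [ 0.1732573  -0.65185135  0.20521359] [ 3.13995020e+00 -1.37236563e-04 -2.88187504e+00] 0.08803633481921166
top grinder [([0.703, 0.39, 0.033], 0.66), ([0.543, -0.106, 0.23], 0.64)]
top wheel_center [([0.544, -0.114, 0.233], 0.59)]
top white_lobe [([0.507, -0.107, 0.251], 0.58)]
top pointer_tip [([0.544, -0.114, 0.224], 0.71)]
top dosing_cup [([0.426, -0.372, 0.092], 0.53)]
top glass_cup_a [([0.7, 0.388, 0.036], 0.95), ([0.603, 0.366, 0.028], 0.9)]
top knock_tube [([0.427, -0.373, 0.094], 0.73)]
top stirrer_cup [([0.69, -0.349, 0.074], 0.81)]
top tamper [([0.581, -0.36, 0.012], 0.65)]
top milk_jug [([0.465, 0.394, 0.043], 0.7)]
scene grinder [([0.622, -0.135, 0.231], 0.97)]
scene wheel_center [([0.62, -0.13, 0.226], 0.74)]
scene white_lobe [([0.543, -0.13, 0.245], 0.55)]
scene pointer_tip [([0.617, -0.131, 0.227], 0.58), ([0.448, -0.366, 0.103], 0.38)]
scene dosing_cup []
scene glass_cup_a [([0.59, 0.369, 0.043], 0.78), ([0.69, 0.386, 0.042], 0.76)]
scene knock_tube [([0.446, -0.368, 0.105], 0.88)]
scene stirrer_cup [([0.698, -0.359, 0.07], 0.61)]
scene tamper [([0.601, -0.368, 0.016], 0.58)]
scene milk_jug [([0.471, 0.376, 0.066], 0.91)]
```

View pics/top.png

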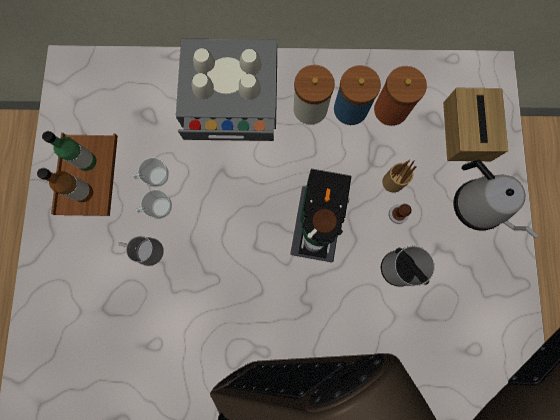

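View pics/scene.png

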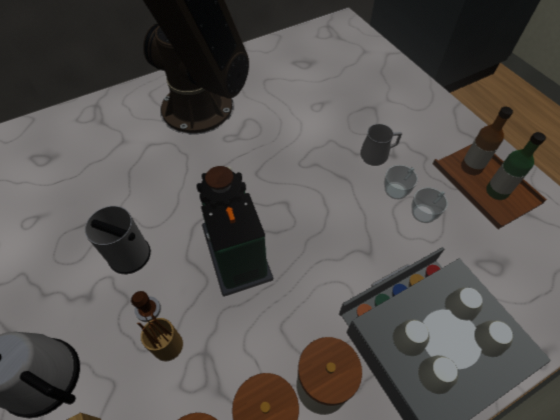

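The top view shows the grinder at about (325,215) with its orange pointer at (327,195), and the scene view shows it at about (232,230). The jug and glasses are on the left, and the knock tube, tamper and stirrers on the right. I'll enlarge the grinder in both views.

```bash
python3 - <<'E'
import cv2,numpy as np
a=cv2.imread('pics/top.png')[160:270,280:370];b=cv2.imread('pics/scene.png')[155:245,180:280]
a=cv2.resize(a,(450,550),interpolation=cv2.INTER_CUBIC);b=cv2.resize(b,(350,315),interpolation=cv2.INTER_CUBIC)
o=np.zeros((550,800,3),np.uint8);o[:,:450]=a;o[:315,450:]=b
o=np.clip(o.astype(float)*1.8,0,255).astype(np.uint8);cv2.imwrite('pics/crop1.png',o)
E
python3 - <<'E'
from h import *
for c in('top','scene'):
  im=cv2.imread(f'pics/{c}.png').astype(int);B,G,R=im[...,0],im[...,1],im[...,2]
  m=(R>180)&(G>60)&(G<150)&(B<70)
  y,x=np.nonzero(m);k=(y>160)&(y<240)&(x>180)&(x<380);y,x=y[k],x[k]
  P=np.array([ray(c,(u,v),.241)[:2] for u,v in zip(x,y)]);mu=P.mean(0);_,_,V=np.linalg.svd(P-mu)
  pr=(P-mu)@V[0];print(c,len(x),mu,V[0],np.arctan2(V[0][1],V[0][0]),pr.min(),pr.max())
E
```

```text
top 32 [ 0.59005307 -0.12487261] [-0.98352807  0.18075546] 2.959838147436355 -0.013113396788700087 0.012540368353671883<stdin>:6: RuntimeWarning: Mean of empty slice.
  ret = ret.dtype.type(ret / rcount)
Traceback (most recent call last):
numpy.linalg.LinAlgError: 1-dimensional array given. Array must be at least two-dimensional
```

View pics/crop1.png

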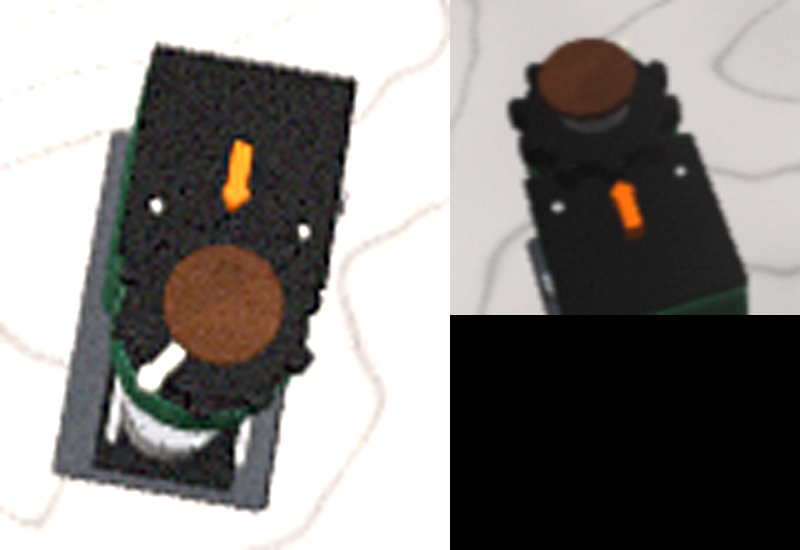

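The white lobe is at about (310,236) in the top view and the lid at (325,221). That puts the lobe about 144° counter-clockwise of the pointer, so the wheel is four clicks short. Next I'll measure the wheel axis and the grinder's yaw, and check the wrist view.

```bash
cat >> h.py <<'E'
def blobs(c,im,box):
    im=im.astype(int);R,G,B=im[...,0],im[...,1],im[...,2];x0,x1,y0,y1=box
    def cen(m):
        m=m.astype(np.uint8);k=np.zeros_like(m);k[y0:y1,x0:x1]=1
        n,l,s,ce=cv2.connectedComponentsWithStats(m*k)
        if n<2:return None
        i=1+np.argmax(s[1:,4]);return l==i,ce[i],s[i,4]
    return cen((R>150)&(G>50)&(G<0.72*R)&(B<.3*R)),cen((R>60)&(R<150)&(G<.72*R)&(B<.65*R)&(B>.2*R))
E
python3 - <<'E'
from h import *
for c,box in(('top',(290,360,165,265)),('scene',(180,280,155,250))):
  im=cv2.imread(f'pics/{c}.png')[:,:,::-1]
  o,l=blobs(c,im,box)
  lid=ray(c,l[1],.276);print(c,'lid',l[1:],lid)
  y,x=np.nonzero(o[0]);P=np.array([ray(c,(u,v),.241)[:2] for u,v in zip(x,y)]);mu=P.mean(0)
  d=mu-lid[:2];print('orange',len(x),mu,np.hypot(*d),np.arctan2(d[1],d[0]))
# white screws & lobe, deck corners by hand in top
f=lambda u,v,z:ray('top',(280+u/5-.4,160+v/5-.4),z)[:2]
L=f(156,45,.229);Rr=f(356,78,.229);print('back edge yaw',np.arctan2(*( (L-Rr)[::-1]))-np.pi/2, L,Rr)
a,b=f(156,205,.229),f(304,231,.229);print('screws',a,b,np.arctan2(*((a-b)[::-1]))-np.pi/2)
print('white',f(148,384,.248))
print('base front',f(55,470,.0),f(265,510,0.))
save('wrist','w0.png');print(telemetry.get_state()['q'])
E
```

```text
top lid (array([324.05679012, 220.45925926]), np.int32(405)) [ 0.51796384 -0.11288014  0.276     ]
orange 41 [ 0.58956906 -0.12455081] 0.0725500607034153 -0.16156566932701755
scene lid (array([233., 213.]), np.int32(1)) [ 0.61433283 -0.12752704  0.276     ]Traceback (most recent call last):
  File "<stdin>", line 6, in <module>
TypeError: 'NoneType' object is not subscriptable
```

```bash
python3 - <<'E'
from h import *
f=lambda u,v,z:ray('top',(280+u/5-.4,160+v/5-.4),z)[:2]
L=f(156,45,.229);Rr=f(356,78,.229);print('back edge yaw',np.arctan2(*( (L-Rr)[::-1]))-np.pi/2, L,Rr)
a,b=f(156,205,.229),f(304,231,.229);print('screws',a,b,np.arctan2(*((a-b)[::-1]))-np.pi/2)
w=f(148,384,.248);d=w-[.518,-.113];print('white',w,np.hypot(*d),np.degrees(np.arctan2(d[1],d[0])+.17))
F1,F2=f(55,470,.01),f(265,510,.01);print('base front',F1,F2,np.arctan2(*((F1-F2)[::-1]))-np.pi/2,(F1+F2)/2)
save('wrist','w0.png');print(telemetry.get_state()['q'],eyes.calibration('wrist'))
E
```

```text
back edge yaw -0.15631727942909102 [ 0.65945393 -0.08476122] [ 0.64342464 -0.18646792]
screws [ 0.57590125 -0.0847854 ] [ 0.56361779 -0.15893771] -0.16416093333178194
white [ 0.48299752 -0.07958852] 0.04838905750581457 146.07248026865815
base front [ 0.46052101 -0.03997709] [ 0.43856598 -0.16528949] -0.17344199758601198 [ 0.4495435  -0.10263329]
[-1.02288783e+00  3.58597128e-01  1.18869800e-02  2.02409520e-05
 -1.22412414e+00 -2.88082784e-01] {'mtx': array([[326.09452031,   0.        , 278.22217041],
       [  0.        , 326.09452031, 215.04090984],
       [  0.        ,   0.        ,   1.        ]]), 'rvec': array([-1.79442179, -2.33421108, -0.34222792]), 'tvec': array([ 0.67489661, -0.03511394,  0.39123183])}
```

>>> servo_tool(
  series=[
    [[0,0,-30,0.1],[0,0,-30,0.1],[0,0,-20,0.1],[0,0,-20,0],[0,0,0,0],[0,0,0,0],[0,0,0,0],[0,0,0,0],[0,0,0,0],[0,0,0,0]],
  ],
  claw=1,
  grip_force=10,
)

```text
t: 1.98
eef_pos: [0.1732, -0.6521, 0.3053]
ee_rot: [3.14, -0.001, 3.101]
force: [0.9, 0.3, 0.4]
width: 0.0264
gripper_force: 0.0
```

```bash
python3 - <<'E'
from h import *
save('wrist','w1.png');s=telemetry.get_state();print(s['t'],s['eef_pos'],s['ee_rot'],s['force'],s['width'])
E
```

```text
2.0333 [ 0.17331024 -0.65217097  0.3054226 ] [ 3.14060409e+00 -5.72508629e-04  3.10146245e+00] [ 0.3967752  -0.42059451 -0.03099637] 0.022773090976443536
```

View pics/w1.png

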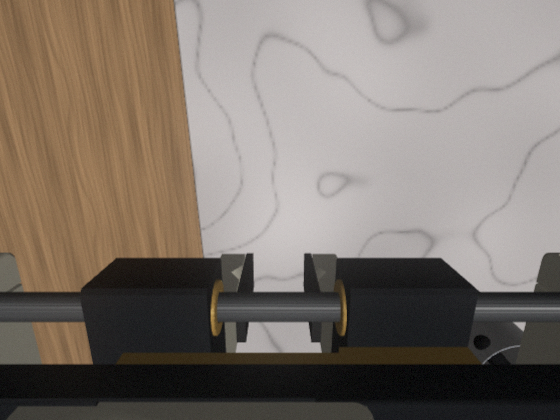

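The wrist picture shows the two finger tips at about (237,300) and (322,300), still closing. I'll turn the gripper so a finger corner points at the wheel, and fly over to a spot in front of it.

>>> servo_tool(
  series=[
    [[0,0,0,-0.12],[0,0,0,-0.12],[0,0,0,-0.12],[0,0,0,-0.12],[0,0,0,-0.12],[0,0,0,-0.12],[0,0,0,-0.11],[-30,10.5,0,0],[-30,10.5,0,0],[-30,10.5,0,0]],
  ],
)

```text
t: 2.87
eef_pos: [0.2143, -0.5653, 0.3052]
ee_rot: [3.14, 0.0, -2.353]
force: [1.0, 0.1, 1.3]
width: 0.0005
gripper_force: 0.0
```

>>> servo_tool(
  series=[
    [[-36,12.5,0,0],[-36,12.5,0,0],[-36,12.5,0,0],[-36,12.5,0,0],[-36,12.5,0,0],[-36,12.5,0,0],[-36,12.5,0,0],[-36,12.5,0,0],[-36,12.5,0,0],[-36,12.5,0,0]],
  ],
)

```text
t: 3.7
eef_pos: [0.3792, -0.2208, 0.3064]
ee_rot: [-3.141, 0.0, -2.352]
force: [1.1, -0.2, 0.7]
width: 0.0003
gripper_force: 0.0
```

```bash
python3 - <<'E'
from h import *
s=telemetry.get_state();print(s['t'],s['eef_pos'],s['ee_rot'],s['force'],s['width'],s['q'])
from scipy.spatial.transform import Rotation as Rt
T=Rt.from_euler('xyz',s['ee_rot']).as_matrix();p=np.array(s['eef_pos'])
im=save('wrist','w2.png')
print(proj('wrist',[p+T@np.array(v)/1e3 for v in([0,0,0],[9.5,0,0],[-9.5,0,0],[-9.5,-21,0],[-9.5,21,0])]))
print(proj('scene',[p]),proj('top',[p]))
E
```

```text
3.7 [ 0.37922783 -0.22082937  0.30637203] [-3.14098217e+00  4.51537647e-04 -2.35180277e+00] [ 1.14723561 -0.17820978  0.6980434 ] 0.0003486286915673521 [-7.49296149e-02 -9.96737991e-02 -3.00792262e-01  5.36249821e-05
 -1.36892035e+00 -7.06087697e-01]
[[275.24689701 247.37559185]
 [275.25124246 232.21080489]
 [275.24267379 262.11379156]
 [240.16042244 262.01033289]
 [310.3235157  262.21724607]]
[[142.23698403 140.85994823]] [[374.28134275 280.33147826]]
```

View pics/w2.png

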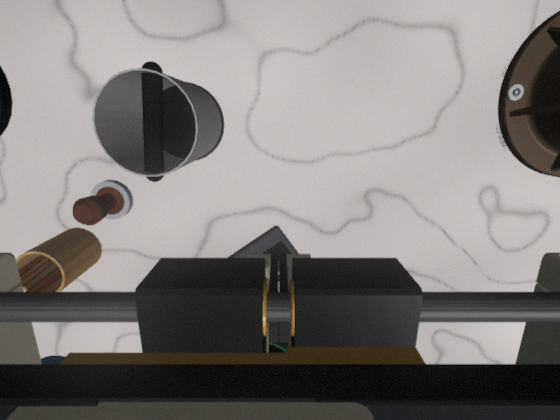

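The wrist view shows the shut fingers at about (275,260), with the tube at (160,120), tamper at (100,205) and stirrers at (60,265). I'll zoom in on the tips for their thickness.

```bash
python3 - <<'E'
import cv2,numpy as np
a=cv2.imread('pics/w2.png')[220:360,215:335];a=cv2.resize(a,(500,583),interpolation=cv2.INTER_CUBIC)
cv2.imwrite('pics/w2c.png',np.clip(a*2.0,0,255).astype(np.uint8))
E
```

```text
(no output)
```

View pics/w2c.png

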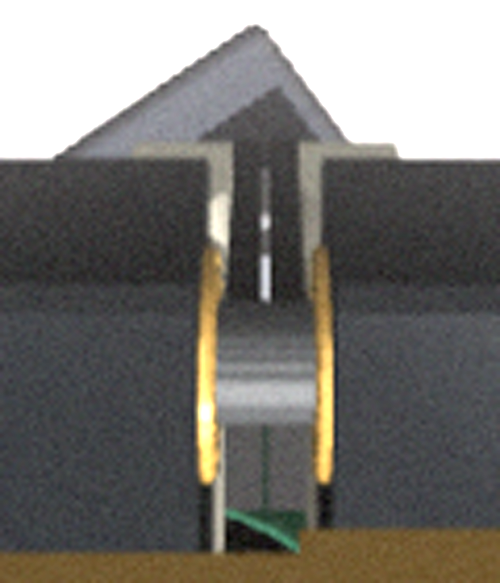

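>>> servo_tool(
  series=[
    [[-27.6,12.2,0,0],[-27.6,12.2,0,0],[-27.6,12.2,0,0],[-27.6,12.2,0,0],[0,0,23,0],[0,0,23,0],[0,0,23,0],[0,0,0,0],[0,0,0,0],[0,0,0,0]],
  ],
)

```text
t: 4.58
eef_pos: [0.4228, -0.1101, 0.2385]
ee_rot: [-3.14, 0.001, -2.352]
force: [0.3, 1.0, 0.8]
width: 0.0005
gripper_force: 0.0
```

```bash
python3 - <<'E'
from h import *
s=telemetry.get_state();print(s['t'],s['eef_pos'],s['ee_rot'],s['force'])
from scipy.spatial.transform import Rotation as Rt
T=Rt.from_euler('xyz',s['ee_rot']).as_matrix();p=np.array(s['eef_pos'])
im=save('scene','s2.png');P=proj('scene',[p+T@np.array(v)/1e3 for v in([0,0,0],[-9.5,-8,0],[9.5,-8,0],[9.5,8,0],[-9.5,8,0],[-9.5,-21,0])])
print(P)
x0,y0=175,100
a=im[y0:y0+120,x0:x0+120,::-1].copy();a=cv2.resize(np.clip(a*2.2,0,255).astype(np.uint8),(600,600),interpolation=cv2.INTER_CUBIC)
for u,v in P: cv2.circle(a,(int((u-x0+.5)*5),int((v-y0+.5)*5)),3,(0,0,255),-1)
w=im  # wrist too
b=save('wrist','w3.png')
cv2.imwrite('pics/s2c.png',a)
E
```

```text
4.5833 [ 0.4227901  -0.11007845  0.23851796] [-3.14029667e+00  5.84491829e-04 -2.35174869e+00] [0.29685353 0.9865592  0.80072271]
[[204.90189669 156.5022517 ]
 [207.56749355 159.98747312]
 [199.61881205 158.27204948]
 [202.27000308 153.06109671]
 [210.15263173 154.74329082]
 [205.43064574 164.32225862]]
```

View pics/s2c.png

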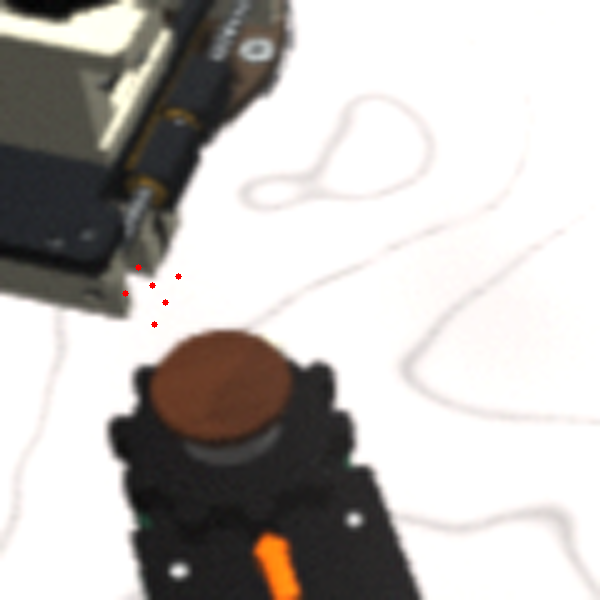

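The projected tips (red, around (152,285)) don't land on the visible finger, which ends at about (150,270). I'll check the calibration against the wheel in the scene view, next to the wrist view.

```bash
python3 - <<'E'
from h import *
from scipy.spatial.transform import Rotation as Rt
s=telemetry.get_state();T=Rt.from_euler('xyz',s['ee_rot']).as_matrix();p=np.array(s['eef_pos'])
C=np.array([.518,-.113]);ps=-.165;X=np.array([np.cos(ps),np.sin(ps)]);Y=np.array([-X[1],X[0]])
G=lambda x,y,z:np.r_[C+x*X+y*Y,z]
pts=[G(.0555,0,.241),G(0,0,.276)]+[G(-.052*np.cos(a),.052*np.sin(a),.248) for a in np.radians(np.arange(0,360,36))]+[G(.029*np.cos(a),.029*np.sin(a),.276) for a in np.radians(np.arange(0,360,60))]
tip=[p+T@np.array(v)/1e3 for v in([-9.5,-8,0],[9.5,-8,0],[9.5,8,0],[-9.5,8,0],[-9.5,-8,-40],[9.5,-8,-40],[9.5,8,-40],[-9.5,8,-40])]
out=[]
for cam,f,(x0,y0,n) in(('scene','pics/s2.png',(190,135,66)),('wrist','pics/w3.png',(200,190,180))):
  im=cv2.imread(f);k=400/n
  a=cv2.resize(im[y0:y0+n,x0:x0+n],(400,400),interpolation=cv2.INTER_CUBIC);a=np.clip(a*2.,0,255).astype(np.uint8)
  for i,(u,v) in enumerate(proj(cam,pts)): cv2.circle(a,(int((u-x0+.5)*k),int((v-y0+.5)*k)),2,(255,255,0) if i<2 else (0,255,255),-1)
  for i,(u,v) in enumerate(proj(cam,tip)): cv2.circle(a,(int((u-x0+.5)*k),int((v-y0+.5)*k)),3,(0,0,255) if i<4 else (255,0,255),-1)
  out.append(a)
cv2.imwrite('pics/cmp.png',np.hstack(out))
E
```

```text
(no output)
```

View pics/cmp.png

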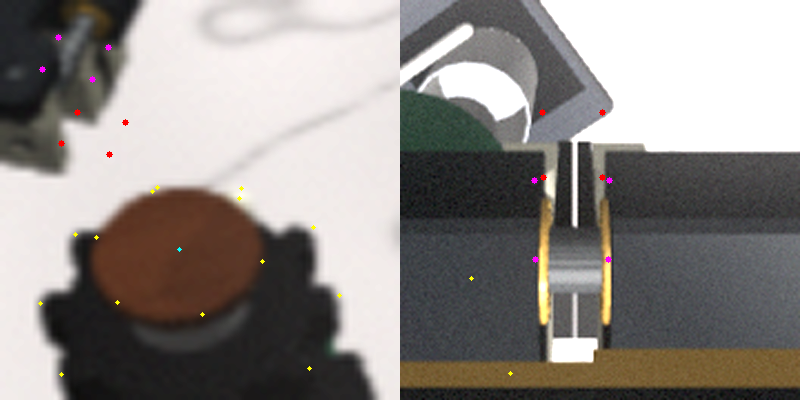

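The overlay (yellow) matches the lid and lobes in the scene view, so the wheel pose is good. The finger ends seen at (105,120) and (62,172) still disagree with the red box, so I'll work out where those visible corners lie in the tool frame.

```bash
python3 - <<'E'
from h import *
from scipy.spatial.transform import Rotation as Rt
s=telemetry.get_state();T=Rt.from_euler('xyz',s['ee_rot']).as_matrix();p=np.array(s['eef_pos'])
print(s['t'],p)
S=lambda u,v:(190+u/6.06-.5,135+v/6.06-.5)
W=lambda u,v:(200+(u-400)/2.222-.5,190+v/2.222-.5)
for z in(0,.015,.03,.045):
  print(z)
  for n,c,q in(('sA',"scene",S(105,120)),('sB','scene',S(62,172)),('sC','scene',S(130,50)),('sD','scene',S(78,100)),('wL','wrist',W(505,143)),('wR','wrist',W(645,143)),('wpadL','wrist',W(556,143)),('wpadR','wrist',W(597,143))):
    print('  ',n,np.round(T.T@(ray(c,q,p[2]+z)-p)*1e3,1)[:2])
c=eyes.calibration('wrist');R,_=cv2.Rodrigues(c['rvec']);print('cam in tool',T.T@(-R.T@c['tvec'].ravel()-p),T.T@R.T)
E
```

```text
4.6833 [ 0.42298025 -0.11000376  0.2387188 ]
0
   sA [-1.7  7.2]
   sB [  4.3 -20.5]
   sC [ 1.9 42.5]
   sD [11.7 13.7]
   wL [  0.7 -18.1]
   wR [ 0.7 19.3]
   wpadL [ 0.7 -4.5]
   wpadR [0.7 6.5]
0.015
   sA [-8.8 -4.6]
   sB [ -2.9 -31.7]
   sC [-5.3 29.9]
   sD [4.2 1.8]
   wL [  7.2 -16.5]
   wR [ 7.2 17.8]
   wpadL [ 7.2 -4. ]
   wpadR [7.2 6. ]
0.03
   sA [-16.  -16.4]
   sB [-10.2 -42.9]
   sC [-12.5  17.3]
   sD [ -3.2 -10.2]
   wL [ 13.7 -14.9]
   wR [13.7 16.2]
   wpadL [13.7 -3.6]
   wpadR [13.7  5.5]
0.045
   sA [-23.1 -28.3]
   sB [-17.5 -54.1]
   sC [-19.7   4.7]
   sD [-10.7 -22.1]
   wL [ 20.2 -13.4]
   wR [20.3 14.6]
   wpadL [20.2 -3.2]
   wpadR [20.3  5. ]
cam in tool [ 0.07839473  0.00069967 -0.17893224] [[ 2.06044567e-04 -9.57893909e-01 -2.87122301e-01]
 [ 9.99999776e-01  3.80090583e-04 -5.50434200e-04]
 [ 6.36390051e-04 -2.87122124e-01  9.57893773e-01]]
```

Both views suggest the visible finger ends sit about 18 mm behind the reported TCP. I'll use one raw, sharp composite of the tips to settle the tip shape.

```bash
python3 - <<'E'
import cv2,numpy as np
def c(f,x0,y0,w,h,W,H,g): return np.clip(cv2.resize(cv2.imread(f)[y0:y0+h,x0:x0+w],(W,H),interpolation=cv2.INTER_LANCZOS4)*g,0,255).astype(np.uint8)
a=c('pics/s2.png',165,110,60,60,400,400,2.5)
b=c('pics/w3.png',235,240,80,80,400,400,3)
d=c('pics/w1.png',200,240,160,40,800,200,2.5)
cv2.imwrite('pics/cmp2.png',np.vstack([np.hstack([a,b]),d]))
E
```

View pics/cmp2.png

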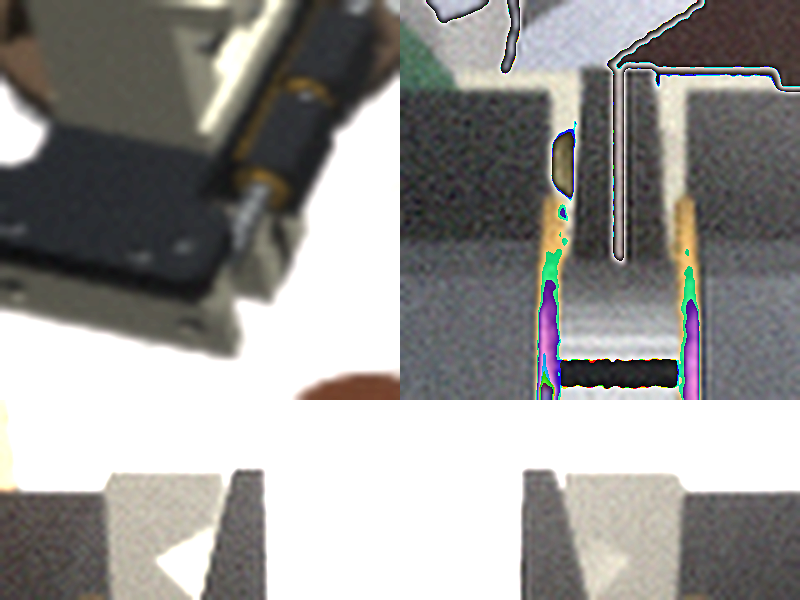

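The close-ups show each fingertip about 17–20 mm thick (shut pair ±17–20 mm) and ending somewhat above the reported TCP. So I'll flick from high to low: passes that are too high go harmlessly over the wheel. I'll add a wheel-angle reader first.

```bash
cat >> h.py <<'E'
C=np.array([.518,-.113]);ps=-.165;X=np.array([np.cos(ps),np.sin(ps)]);Y=np.array([-X[1],X[0]])
def wheel(cams=('scene','top')):
    s=telemetry.get_state();print(round(s['t'],2),np.round(s['eef_pos'],4),np.round(s['force'],1))
    for cam in cams:
        im=eyes.grab_frame(cam).astype(float).min(2);best=[]
        for dg in range(-190,80,6):
            a=np.radians(-dg);r=np.linspace(.036,.051,8)
            P=np.c_[C+r[:,None]*(np.cos(a)*X+np.sin(a)*Y),np.full(8,.248)]
            q=proj(cam,P).astype(np.float32);v=cv2.remap(im.astype(np.float32),q[:,:1],q[:,1:],1)
            best.append((float(v.mean()),dg))
        print(cam,[(d,round(m)) for m,d in sorted(best)[::-1][:4]])
E
python3 -c "
from h import *
wheel()"
```

```text
4.68 [ 0.423  -0.11    0.2387] [ 0.7 -0.6 -0.3]
scene [(-124, 82), (-130, 80), (-118, 79), (-136, 70)]
top [(-178, 67), (-184, 63), (-190, 59), (44, 56)]
```

>>> servo_tool(
  series=[
    [[-7.8,-11,0,0],[-7.8,-11,0,0],[-8.2,5.8,0,0],[-8.2,5.8,0,0],[-8.2,5.8,0,0],[7.8,11,0,0],[7.8,11,0,0],[12.3,-8.7,0,0],[12.3,-8.7,0,0],[0,0,0,0]],
  ],
)

```text
t: 5.62
eef_pos: [0.4216, -0.1102, 0.2375]
ee_rot: [-3.141, 0.0, -2.351]
force: [-1.4, -0.3, -0.1]
width: 0.0001
gripper_force: 0.0
```

```bash
python3 -c "
from h import *
wheel()"
```

```text
5.62 [ 0.4216 -0.1102  0.2375] [-1.4 -0.3 -0.1]
scene [(-124, 83), (-130, 81), (-118, 79), (-136, 71)]
top [(-178, 69), (-190, 61), (-184, 61), (44, 57)]
```

It missed as expected and the wheel didn't move. Next pass is 9 mm lower.

>>> servo_tool(
  series=[
    [[-7.8,-11,9,0],[-7.8,-11,0,0],[-8.2,5.8,0,0],[-8.2,5.8,0,0],[-8.2,5.8,0,0],[7.8,11,0,0],[7.8,11,0,0],[12.3,-8.7,0,0],[12.3,-8.7,0,0],[0,0,0,0]],
  ],
)

```text
t: 6.55
eef_pos: [0.4217, -0.11, 0.2286]
ee_rot: [-3.141, 0.0, -2.351]
force: [-0.8, 0.5, -0.4]
width: 0.0004
gripper_force: 0.0
```

```bash
python3 -c "
from h import *
wheel()"
```

```text
6.55 [ 0.4217 -0.11    0.2286] [-0.8  0.5 -0.4]
scene [(-124, 83), (-130, 81), (-118, 79), (-136, 70)]
top [(-178, 66), (44, 59), (-190, 57), (-172, 55)]
```

>>> servo_tool(
  series=[
    [[-7.8,-11,8,0],[-7.8,-11,0,0],[-8.2,5.8,0,0],[-8.2,5.8,0,0],[-8.2,5.8,0,0],[0,0,0,0],[0,0,0,0],[0,0,0,0],[0,0,0,0],[0,0,0,0]],
  ],
)

```text
t: 7.48
eef_pos: [0.4536, -0.0846, 0.2203]
ee_rot: [-3.141, 0.0, -2.352]
force: [0.4, 0.2, -1.0]
width: 0.0003
gripper_force: 0.0
```

```bash
python3 - <<'E'
from h import *
wheel(('scene',))
im=save('scene','s4.png');a=im[110:200,170:280,::-1];a=cv2.resize(a,(733,600),interpolation=cv2.INTER_CUBIC);cv2.imwrite('pics/s4c.png',np.clip(a*2.2,0,255).astype(np.uint8))
E
```

```text
7.48 [ 0.4536 -0.0846  0.2203] [ 0.4  0.2 -1. ]
scene [(-124, 102), (-130, 92), (-100, 86), (-106, 80)]
```

View pics/s4c.png

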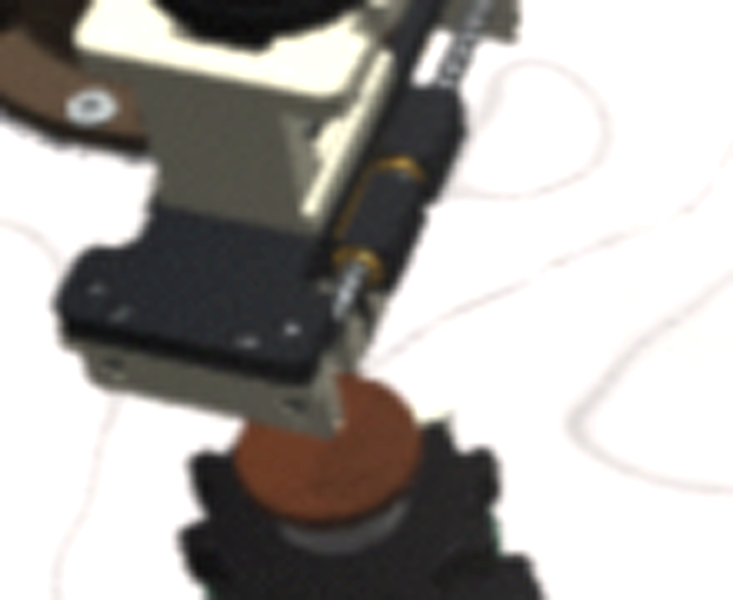

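The white lobe has moved right and down, from scene pixel (229,166) to (235,171). So the finger does bear on the wheel at this height and holds it about 20° on. I'll push 5 mm further, then retreat.

>>> servo_tool(
  series=[
    [[-4.1,2.9,0,0],[0,0,0,0],[7.8,11,0,0],[7.8,11,0,0],[10,-7,0,0],[10,-7,0,0],[8.6,-6.2,0,0],[0,0,0,0],[0,0,0,0],[0,0,0,0]],
  ],
)

```text
t: 8.42
eef_pos: [0.4219, -0.1094, 0.2202]
ee_rot: [3.142, 0.0, -2.352]
force: [0.1, -0.7, 0.6]
width: 0.0004
gripper_force: 0.0
```

```bash
python3 - <<'E'
from h import *
wheel()
for c in('scene','top'):
  print(c,[(np.round(r['position'],3).tolist(),round(r['conf'],2)) for r in recognise(c,'white_lobe')[:3]],[(np.round(r['position'],3).tolist(),round(r['conf'],2)) for r in recognise(c,'pointer_tip')[:2]])
  o=blobs(c,eyes.grab_frame(c),dict(top=(290,360,165,265),scene=(180,280,155,250))[c])[0];print(None if o is None else o[1:])
for k in range(-4,1):
  a=-np.radians(36*k);print(k,np.r_[C+.052*(np.cos(a)*X+np.sin(a)*Y)].round(3))
E
```

```text
8.42 [ 0.4219 -0.1094  0.2202] [ 0.1 -0.7  0.6]
scene [(-124, 101), (-130, 91), (-100, 85), (-106, 79)]
top [(-178, 65), (-172, 62), (44, 57), (-184, 56)]
scene [([0.543, -0.129, 0.248], 0.74), ([0.591, 0.37, 0.044], 0.32)] [([0.619, -0.132, 0.225], 0.71)]
None
top [([0.55, -0.096, 0.248], 0.51)] [([0.594, -0.111, 0.223], 0.57)]
(array([327.20930233, 194.51162791]), np.int32(43))
-4 [ 0.482 -0.076]
-3 [ 0.51  -0.062]
-2 [ 0.542 -0.067]
-1 [ 0.565 -0.09 ]
0 [ 0.569 -0.122]
```

```bash
cat >> h.py <<'E'
def prof(cam,im,rs=(.031,.041),show=True):
    g=im.astype(np.float32).min(2);o=[]
    for dg in range(-168,49,6):
        a=np.radians(-dg);r=np.linspace(*rs,8)
        P=np.c_[C+r[:,None]*(np.cos(a)*X+np.sin(a)*Y),np.full(8,.248)]
        q=proj(cam,P).astype(np.float32);o.append((dg,int(cv2.remap(g,q[:,:1],q[:,1:],1).mean())))
    return o
E
python3 - <<'E'
from h import *
for f in('scene','s2','s4'):print(f,prof('scene',cv2.imread(f'pics/{f}.png')))
print('top0',prof('top',cv2.imread('pics/top.png')))
print('now',prof('scene',save('scene','s5.png')));print('topnow',prof('top',save('top','t5.png')))
E
```

```text
scene [(-168, 19), (-162, 19), (-156, 19), (-150, 19), (-144, 19), (-138, 21), (-132, 27), (-126, 30), (-120, 30), (-114, 24), (-108, 18), (-102, 18), (-96, 18), (-90, 18), (-84, 18), (-78, 19), (-72, 18), (-66, 17), (-60, 17), (-54, 18), (-48, 17), (-42, 17), (-36, 17), (-30, 16), (-24, 16), (-18, 16), (-12, 15), (-6, 15), (0, 15), (6, 15), (12, 15), (18, 15), (24, 14), (30, 14), (36, 14), (42, 14), (48, 14)]
s2 [(-168, 19), (-162, 19), (-156, 19), (-150, 19), (-144, 19), (-138, 21), (-132, 26), (-126, 29), (-120, 29), (-114, 23), (-108, 17), (-102, 18), (-96, 17), (-90, 17), (-84, 18), (-78, 18), (-72, 18), (-66, 17), (-60, 18), (-54, 17), (-48, 17), (-42, 17), (-36, 16), (-30, 16), (-24, 16), (-18, 16), (-12, 15), (-6, 15), (0, 15), (6, 15), (12, 14), (18, 14), (24, 14), (30, 14), (36, 14), (42, 13), (48, 13)]
s4 [(-168, 41), (-162, 22), (-156, 18), (-150, 18), (-144, 19), (-138, 22), (-132, 32), (-126, 52), (-120, 43), (-114, 22), (-108, 23), (-102, 30), (-96, 28), (-90, 18), (-84, 17), (-78, 17), (-72, 17), (-66, 17), (-60, 17), (-54, 17), (-48, 17), (-42, 17), (-36, 17), (-30, 
[... 678 characters left out ...]
-108, 23), (-102, 30), (-96, 28), (-90, 18), (-84, 18), (-78, 18), (-72, 18), (-66, 17), (-60, 17), (-54, 17), (-48, 17), (-42, 17), (-36, 16), (-30, 16), (-24, 16), (-18, 16), (-12, 15), (-6, 15), (0, 15), (6, 14), (12, 15), (18, 14), (24, 14), (30, 14), (36, 14), (42, 14), (48, 13)]
topnow [(-168, 57), (-162, 40), (-156, 48), (-150, 47), (-144, 47), (-138, 45), (-132, 44), (-126, 41), (-120, 39), (-114, 37), (-108, 32), (-102, 26), (-96, 27), (-90, 29), (-84, 27), (-78, 25), (-72, 29), (-66, 28), (-60, 28), (-54, 28), (-48, 27), (-42, 26), (-36, 28), (-30, 28), (-24, 28), (-18, 27), (-12, 26), (-6, 28), (0, 27), (6, 27), (12, 28), (18, 29), (24, 31), (30, 31), (36, 48), (42, 57), (48, 52)]
```

With the top view clear, the reader peaks exactly at -144° for the start. The held and released scene profiles match, so the wheel has snapped one click, to -108°. Second flick.

>>> servo_tool(
  series=[
    [[-7.8,-11,0,0],[-7.8,-11,0,0],[-8.2,5.8,0,0],[-8.2,5.8,0,0],[-8.2,5.8,0,0],[-0.8,0.6,0,0],[7.8,11,0,0],[7.8,11,0,0],[12.7,-9,0,0],[12.7,-9,0,0]],
  ],
)

```text
t: 9.75
eef_pos: [0.421, -0.1091, 0.2206]
ee_rot: [-3.141, 0.001, -2.349]
force: [-0.4, -0.4, 0.0]
width: 0.0001
gripper_force: 0.0
```

```bash
python3 - <<'E'
from h import *
s=telemetry.get_state();print(s['t'],s['eef_pos'],s['force'])
print('now',prof('scene',save('scene','s6.png')));print('topnow',prof('top',save('top','t6.png')))
E
```

```text
9.75 [ 0.42101244 -0.10907862  0.22056412] [-0.35704601 -0.41388369  0.03645079]
now [(-168, 18), (-162, 19), (-156, 18), (-150, 18), (-144, 19), (-138, 22), (-132, 32), (-126, 53), (-120, 59), (-114, 28), (-108, 22), (-102, 29), (-96, 28), (-90, 19), (-84, 18), (-78, 18), (-72, 18), (-66, 17), (-60, 17), (-54, 17), (-48, 17), (-42, 17), (-36, 16), (-30, 16), (-24, 16), (-18, 16), (-12, 16), (-6, 15), (0, 14), (6, 15), (12, 14), (18, 15), (24, 14), (30, 14), (36, 14), (42, 13), (48, 14)]
topnow [(-168, 40), (-162, 47), (-156, 48), (-150, 47), (-144, 44), (-138, 44), (-132, 42), (-126, 39), (-120, 38), (-114, 34), (-108, 29), (-102, 27), (-96, 30), (-90, 25), (-84, 27), (-78, 27), (-72, 26), (-66, 26), (-60, 25), (-54, 26), (-48, 28), (-42, 27), (-36, 25), (-30, 25), (-24, 29), (-18, 28), (-12, 26), (-6, 26), (0, 27), (6, 28), (12, 27), (18, 29), (24, 30), (30, 29), (36, 29), (42, 49), (48, 58)]
```

```bash
python3 - <<'E'
from h import *
L=lambda f:cv2.imread(f'pics/{f}.png').astype(np.float32)
def org(im):
  d=np.clip(im[...,2]-im[...,0]*1.5-40,0,None);m=np.zeros_like(d);m[195:235,215:250]=1;d=d*m;y,x=np.mgrid[:420,:560];return (x*d).sum()/d.sum(),(y*d).sum()/d.sum()
for f in('scene','s2','s4','s5','s6'):
  im=L(f);g=im.mean(2);g0=L('scene').mean(2);sl=np.s_[200:295,195:275];print(f,np.round(org(im),2),cv2.phaseCorrelate(g0[sl],g[sl],cv2.createHanningWindow((80,95),cv2.CV_32F)))
print(proj('scene',[np.r_[C+.046*(np.cos(a)*X+np.sin(a)*Y),.248] for a in np.radians([144,126,108,90,72,36])]).round(1))
for f in('s2','s4','s6'):
  g=L(f).min(2).astype(int);print(f);print(g[160:186:1,226:250:1])
E
```

```text
scene [230.06 213.07] ((7.105427357601002e-15, 0.0), 0.9999999998869635)
s2 [230.06 213.07] ((-0.023207004471792914, -0.007864267005949444), 0.9450425755232572)
s4 [230.06 213.06] ((0.051025396145405466, 0.009208006983776329), 0.9208676791439454)
s5 [230.05 213.07] ((-0.026387627260007207, 0.06222249231819177), 0.9751438974092405)
s6 [230.05 213.06] ((-0.04185013470586085, 0.04448897501280413), 0.9827834288279216)
[[228.4 167.7]
 [234.3 169.9]
 [238.9 173.5]
 [241.8 178.1]
 [242.7 183.4]
 [238.2 193.9]]
s2
[[117 116 116 114 111 105 103 108 113 116 118 118 118 116 117 117 117 117
  116 117 117 116 116 116]
 [116 115 113 108 107 108 111 114 116 117 116 117 117 117 116 117 117 117
  117 117 117 116 116 116]
 [114 112 107 103 105 111 115 116 117 117 117 117 116 117 117 116 117 117
  117 116 117 117 117 116]
 [109 107 107 110 113 115 116 117 117 117 117 117 117 117 116 117 116 116
  117 117 116 117 116 117]
 [106 107 111 114 115 116 117 117 116 117 116 117 117 117 117 116 117 118
  116 117 116 117 116 116]
 [108 111 115 117 116 117 117 117 117 116 117 116 116 117 116 117 116 116
  117 117
[... 6598 characters left out ...]
18  18  19  18  18  18  17  19  18  18  19  19  20  19  19  19  25
   59  99 116 117 118 118]
 [ 18  18  19  18  18  18  17  17  18  18  18  19  19  19  19  19  20  25
   52  96 116 117 118 117]
 [ 19  17  19  20  18  17  17  17  18  17  18  19  18  19  19  18  19  21
   38  91 115 118 118 118]
 [ 17  18  18  18  17  15  17  17  18  17  18  19  18  20  19  17  16  16
   30  88 114 117 117 118]
 [ 18  17  17  15  15  15  17  17  18  18  16  18  18  18  19  17  16  16
   29  89 115 117 117 117]
 [ 18  17  14  17  18  18  17  17  17  17  18  18  17  19  20  18  16  17
   34  90 114 117 117 117]
 [ 16  14  16  24  25  21  17  17  17  16  18  17  18  18  19  17  16  24
   53  97 115 118 118 117]]
```

The grinder hasn't moved, but the lobes now stand half-way between clicks. The fingertip is slipping over the lobe tips, so the wheel stopped near the peak at about +18°. The tip must be about 3 mm further out than assumed. I'll enter the gap that now points to the front, 5 mm deeper, and finish the click.

>>> servo_tool(
  series=[
    [[-11.4,8.1,0,0],[-9.2,-13,0,0],[-9.2,-13,0,0],[-4.7,3.3,0,0],[-4.7,3.3,0,0],[-4.7,3.3,0,0],[9.2,13,0,0],[9.2,13,0,0],[12.7,-9,0,0],[12.7,-9,0,0]],
  ],
)

```text
t: 10.68
eef_pos: [0.4211, -0.1087, 0.2206]
ee_rot: [-3.141, 0.001, -2.349]
force: [0.4, -0.5, 0.4]
width: 0.0007
gripper_force: 0.0
```

```bash
cat >> h.py <<'E'
def ang(im):
    """lobed silhouette phase + white lobe from the scene picture"""
    g=im.astype(np.float32).min(2);res=[]
    for dg in np.arange(-162,20,2.):
        def P(a,r):return np.r_[C+r*(np.cos(a)*X+np.sin(a)*Y),.248]
        on=[P(np.radians(-dg+36*k),r) for k in range(10) for r in(.047,.049)];off=[P(np.radians(-dg+18+36*k),r) for k in range(10) for r in(.047,.049)]
        keep=lambda L,d0:[p for p in L]
        q1=proj('scene',on).astype(np.float32);q2=proj('scene',off).astype(np.float32)
        # only the left flank (+y) stands against bright marble
        f=lambda q,L:np.mean([cv2.remap(g,q[i:i+1,:1],q[i:i+1,1:],1)[0,0] for i,p in enumerate(L) if 50<abs(np.degrees(np.arctan2((p[:2]-C)@Y,(p[:2]-C)@X)))<115] or [0])
        w=proj('scene',[P(np.radians(-dg),r) for r in(.044,.046,.048,.05)]).astype(np.float32)
        res.append((dg,f(q2,off)-f(q1,on)))
    return res
def phase(im):
    r=ang(im)[:18];d=np.array([a for a,_ in r]);v=np.array([b for _,b in r])
    z=(v*np.exp(1j*np.radians(d*10))).sum();return round(float(np.degrees(np.angle(z))/10),1)
E
python3 - <<'E'
from h import *
s=telemetry.get_state();print(s['t'],s['eef_pos'],s['force'])
im=save('scene','s7.png')
for f in('scene','s2','s4','s5','s6','s7'):print(f,phase(cv2.imread(f'pics/{f}.png')))
print('now',prof('scene',im))
E
```

```text
10.6833 [ 0.42106299 -0.10874424  0.22059263] [ 0.36116767 -0.52124982  0.41957288]
scene 0.4
s2 0.4
s4 -16.7
s5 -16.7
s6 -15.8
s7 -14.2
now [(-168, 18), (-162, 18), (-156, 18), (-150, 18), (-144, 18), (-138, 19), (-132, 25), (-126, 29), (-120, 35), (-114, 78), (-108, 105), (-102, 66), (-96, 24), (-90, 19), (-84, 19), (-78, 18), (-72, 18), (-66, 17), (-60, 17), (-54, 18), (-48, 17), (-42, 17), (-36, 16), (-30, 16), (-24, 16), (-18, 16), (-12, 15), (-6, 15), (0, 15), (6, 14), (12, 14), (18, 14), (24, 14), (30, 14), (36, 14), (42, 13), (48, 13)]
```

The white line now peaks cleanly at -108°, so the first click is done. Now a full flick at this depth.

>>> servo_tool(
  series=[
    [[-9.2,-13,0,0],[-9.2,-13,0,0],[-6.3,4.5,0,0],[-6.3,4.5,0,0],[-6.3,4.5,0,0],[-6.3,4.5,0,0],[9.2,13,0,0],[9.2,13,0,0],[12.6,-9,0,0],[12.6,-9,0,0]],
  ],
)

```text
t: 11.57
eef_pos: [0.4214, -0.1084, 0.2207]
ee_rot: [-3.141, 0.002, -2.349]
force: [0.4, -0.7, -0.1]
width: 0.0006
gripper_force: 0.0
```

```bash
cat > look.py <<'E'
import sys
from h import *
s=telemetry.get_state();print(s['t'],s['eef_pos'].round(4) if hasattr(s['eef_pos'],'round') else s['eef_pos'],s['force'])
p=prof('scene',save('scene',sys.argv[1]));print([x for x in p if x[1]>28])
E
python3 look.py s8.png
```

```text
11.5667 [ 0.4214 -0.1084  0.2207] [ 0.41525943 -0.72900472 -0.11779923]
[(-126, 29), (-120, 30), (-78, 77), (-72, 114), (-66, 85)]
```

The wheel is at -72°. Same flick again.

>>> servo_tool(
  series=[
    [[-9.2,-13,0,0],[-9.2,-13,0,0],[-6.3,4.5,0,0],[-6.3,4.5,0,0],[-6.3,4.5,0,0],[-6.3,4.5,0,0],[9.2,13,0,0],[9.2,13,0,0],[12.6,-9,0,0],[12.6,-9,0,0]],
  ],
)

```text
t: 12.45
eef_pos: [0.4215, -0.1083, 0.2206]
ee_rot: [-3.141, 0.002, -2.349]
force: [0.3, 0.2, 0.5]
width: 0.0004
gripper_force: 0.0
```

```bash
python3 look.py s9.png
```

```text
12.45 [ 0.4215 -0.1083  0.2206] [0.26035959 0.16696862 0.53230597]
[(-126, 29), (-120, 30), (-42, 68), (-36, 116), (-30, 95)]
```

The wheel is at -36°, the last click before the pointer. I'll rest clear of it for most of a second, then do the final flick.

>>> servo_tool(
  series=[
    [[0,0,0,0],[0,0,0,0],[0,0,0,0],[0,0,0,0],[0,0,0,0],[0,0,0,0],[0,0,0,0],[0,0,0,0],[0,0,0,0],[0,0,0,0]],
  ],
)

```text
t: 13.33
eef_pos: [0.4222, -0.1096, 0.2202]
ee_rot: [3.142, -0.0, -2.352]
force: [-0.2, -0.5, -0.3]
width: 0.0004
gripper_force: 0.0
```

>>> servo_tool(
  series=[
    [[-9.2,-13,0,0],[-9.2,-13,0,0],[-6.3,4.5,0,0],[-6.3,4.5,0,0],[-6.3,4.5,0,0],[-6.3,4.5,0,0],[9.2,13,0,0],[9.2,13,0,0],[12.6,-9,0,0],[12.6,-9,0,0]],
  ],
)

```text
t: 14.17
eef_pos: [0.4215, -0.1085, 0.2207]
ee_rot: [-3.141, 0.002, -2.349]
force: [0.7, -1.0, 0.2]
width: 0.0007
gripper_force: 0.0
```

```bash
python3 look.py s10.png
```

```text
14.1667 [ 0.4215 -0.1085  0.2207] [ 0.67673753 -0.95265997  0.18112208]
[(-126, 30), (-120, 30), (-6, 56), (0, 116), (6, 102)]
```

The white lobe is at the pointer (peak at 0°). I'll lift clear, confirm and hand in.

>>> servo_tool(
  series=[
    [[0,0,-15,0],[0,0,-20,0],[0,0,-20,0],[0,0,-15,0],[0,0,0,0],[0,0,0,0],[0,0,0,0],[0,0,0,0],[0,0,0,0],[0,0,0,0]],
  ],
)

```text
t: 15.05
eef_pos: [0.4219, -0.1095, 0.2896]
ee_rot: [3.141, -0.001, -2.352]
force: [-0.2, -0.2, 0.5]
width: 0.0006
gripper_force: 0.0
```

```bash
python3 look.py s11.png && python3 -c "
from h import *
print(ticket.job_done())"
```

```text
15.05 [ 0.4219 -0.1095  0.2896] [-0.2301609  -0.15970882  0.45014211]
[(-126, 29), (-120, 30), (-6, 55), (0, 114), (6, 100)]
the job is handed in; nothing more can be done
None
```

The white lobe clicked in at the orange pointer after four clicks (the first took three passes), with a pause at the last click before it; I handed the job in at 15 s with the arm clear and got no verdict back.

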